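Flip open the tea chest and the sweetener caddy

TASK

Open both wooden boxes for tea: with closed fingertips, gently push each lid up by the lip at its front and on past upright, so that it falls back and rests fully open by its own weight. Do not grip the lids; leave the boxes standing where they are, and do not disturb the other things on the table.

Things in the scene. Friction and masses are not known exactly. Their poses are not given: they have to be found in the camera images.
- chest: the tea chest, the wider and lower box: plain brown wooden box, 120 mm deep (its x) by 132 mm wide (its y, the hinge line), 80 mm high without the lid, walls 8 mm, about 1.8 kg, loose on the table. Origin: centre of its underside; its front, where the lid has its lip, faces its own -x (roughly towards the robot).
- chest_hinge (a point): middle of the hinge line, on the box's rear top edge, 80 mm above the table; its axes are those of the box (z up)
- chest_lip (a point): middle of the lower front edge of the lid, which is a flat board 10 mm thick, 138 mm wide, 138 mm from hinge line to front edge. It overhangs the box front by 18 mm as a finger lip with nothing beneath it, 80 mm above the table when shut. Axes turn with the lid: x from the front edge to the hinge, z out of its upper face
- chest_board: the lower of the two boards glued together to make this lid, 138 x 138 x 6 mm: the underside to push against. Origin on the hinge line, axes as those of the lip point
- chest_top: the upper board of this lid, 4 mm thick and set back 4 mm from the front edge, with a low raised panel; not to be gripped together with the lower one. Origin at the hinge end, between the boards
- chest_lid (a joint): lid angle, rad: 0 shut and level, 1.57 upright, 1.85 fully open against its stop, leaning back past the hinge by up to 45 mm. It swings freely: below about 1.5 it falls shut, beyond that it falls open and gravity keeps it there; about 0.2 kg, so 1 to 2 N under the lip raises it
- caddy: the sweetener caddy, the narrower and taller box: plain brown wooden box, 100 mm deep (its x) by 96 mm wide (its y, the hinge line), 110 mm high without the lid, walls 8 mm, about 1.5 kg, loose on the table. Origin: centre of its underside; its front, where the lid has its lip, faces its own -x (roughly towards the robot).
- caddy_hinge (a point): middle of the hinge line, on the box's rear top edge, 110 mm above the table; its axes are those of the box (z up)
- caddy_lip (a point): middle of the lower front edge of the lid, which is a flat board 10 mm thick, 102 mm wide, 118 mm from hinge line to front edge. It overhangs the box front by 18 mm as a finger lip with nothing beneath it, 110 mm above the table when shut. Axes turn with the lid: x from the front edge to the hinge, z out of its upper face
- caddy_board: the lower of the two boards glued together to make this lid, 118 x 102 x 6 mm: the underside to push against. Origin on the hinge line, axes as those of the lip point
- caddy_top: the upper board of this lid, 4 mm thick and set back 4 mm from the front edge, with a low raised panel; not to be gripped together with the lower one. Origin at the hinge end, between the boards
- caddy_lid (a joint): lid angle, rad: 0 shut and level, 1.57 upright, 1.85 fully open against its stop, leaning back past the hinge by up to 45 mm. It swings freely: below about 1.5 it falls shut, beyond that it falls open and gravity keeps it there; about 0.14 kg, so 1 to 2 N under the lip raises it
- spice_jar: glass spice jar with a red cap, 45 mm across, 106 high, at the far edge of the table; loose; origin at the centre of its underside, z up
- herb_bottle: corked glass bottle, 63 mm across, 137 high, at the far left edge; loose; origin at the centre of its underside, z up
- salt: glass shaker with a grey domed top, 44 mm across, 90 high, at the right edge; loose; origin at the centre of its underside, z up
- pepper: a second shaker like it, 44 mm across, 90 high, at the right edge, nearer the robot; loose; origin at the centre of its underside, z up
- biscuits: red carton, 172 x 55 mm, 82 high, along the left edge, its long side (its y axis) pointing roughly away from the robot; loose; origin at the centre of its underside, z up
- cup: handleless stoneware cup, 67 mm across, 42 high, at the near left; loose; origin at the centre of its underside, z up
- saucer: small wavy-edged pinkish plate, 104 mm across, 19 high, at the near edge, right of the middle; loose; origin at the centre of its underside, z up
- spoon: teaspoon lying flat, 131 x 27 mm, 10 high, at the near edge; loose; origin at the centre of its underside, z up

How it is judged (in metres and radians):
At the end, for the whole second after the job is handed in: both lids at rest, open beyond 1.75 rad (leaning back on their stops); both boxes upright on the table within 25 mm of where they stood (value of joint each of chest_lid, caddy_lid above 1.75 rad and velocity of joint each of chest_lid, caddy_lid below 0.3 rad/s and height (world z) of each of chest, caddy below 0.006 m and angle between each of chest, caddy's own z axis and vertical below 0.05 rad and distance of each of chest, caddy from where it was at the start of the episode below 0.025 m); the robot touches nothing.
It fails at once if a box is lifted, tipped or pushed more than 25 mm (height (world z) of any of chest, caddy above 0.012 m or angle between any of chest, caddy's own z axis and vertical above 0.15 rad or distance of any of chest, caddy from where it was at the start of the episode above 0.025 m).
It fails at once if a box or its lid is forced (more than 25 N between it and the fingers) (contact force between the fingers and chest above 25 N or contact force between the fingers and caddy above 25 N).
It fails at once if a lid is gripped: the fingers press on its upper and its lower board at once ((contact force between the fingers and chest_board above 1 N and contact force between the fingers and chest_top above 1 N) or (contact force between the fingers and caddy_board above 1 N and contact force between the fingers and caddy_top above 1 N)).
It fails at once if one of the other things on the table is moved more than 20 mm or knocked over (distance of any of spice_jar, herb_bottle, salt, pepper, biscuits, cup, saucer, spoon from where it was at the start of the episode above 0.02 m or angle between any of spice_jar, herb_bottle, salt, pepper, biscuits, cup, saucer, spoon's own z axis and vertical above 0.3 rad).
It also fails if it takes over 61 s, if anything falls off the work surface, if the arm or the gripper's body presses on something with over 40 N, if the wrist force passes 120 N, or if a joint passes its speed limit or range.

ROBOT

A 6-joint arm with a two-finger parallel gripper is mounted at the origin on a cart in front of the work surface, level with it; the furniture and walls round the work are solid. World frame = base frame: x ahead of the robot, y to its left, z up, the work surface at z = 0. Lengths are in m, angles in degrees, forces in N, time in s.
With the tool pointing down it reaches from about 0.375 to 0.9 m from the base axis. Payload 3.1 kg.
Tool frame: the origin (TCP) lies between the finger pads; the fingertips stand 22 mm ahead of it and the grasp point (between the pads) lies 3 mm ahead of it (bot.tip_extent is the distance from the TCP to the fingertips, in m); y points along the fingers, z is the direction in which the jaws open and shut, and the axes are right-handed (so a half turn about y gives the same grasp; the last joint's range is limited). The gripper opens to 87 mm and grips with 3 to 60 N. Pads are 19 mm wide; open, the fingers measure 117 mm over their backs; the gripper's body (75 mm by 190 mm) begins 51 mm behind the grasp point.
Start: joints at [-84.082, 30.224, 82.088, -0, 67.689, -10.227], TCP at [0.174, -0.6, 0.245] pointing down, gripper open.
Joint ranges: [-176.69, 176.69], [-43.24, 126.21], [12.49, 139.97], [-82, 262], [0, 151.66], [-163.58, 163.58]. Speed limits (degrees/s): [159.86, 159.86, 180, 180, 180, 180].

INTERFACE

Orientations are given as a 3x3 rotation matrix whose columns are the frame's x, y, z axes.
In Python, from rig import bot, eyes, models gives the robot as it stands. The module is installed in compiled form; this text tells all that it offers.
- The arm moves only by the tool arm_command, never from a script. Its arguments are lists of equal length, an entry for each row: "translation": the shift along the tool's x, y, z each as a share of 0.08 m, from -1 to 1, a list of three; "rotation": the turn, a rotation vector about the tool's x, y, z each as a share of 60 degrees, from -1 to 1, a list of three; "grip": the closure, from -1 (fully open) to 1 (shut), so that 0 is half open. In form: {"translation": [[x, y, z], ...], "rotation": [[rx, ry, rz], ...], "grip": [grip, ...]}. A call has 1 to 5 rows; each row is the pose to reach, as a shift and turn from the pose commanded when the call began, along the tool's axes at that moment; what a row does not reach only later rows make up. A row lasts 1/10 s, in which the tool goes at most 50 mm and 8.59 degrees, less where a joint would pass 70% of its speed; a pose out of reach is approached as far as the arm can. A call with a number of a shift or a turn outside -1 to 1 is refused whole. A call with a gripper value outside its range is refused whole. The fingers move at their own pace and stop on an object; the grip force is fixed at half the most. Time passes only in rows, so rows that repeat a pose let the fingers close. It gives the time, the measured TCP pose, the force and the opening at its end, in the units of the state.
- bot.read_state(): the state, without advancing time (a new reading comes with each control period).
- eyes.capture(name): name is "scene" or "top" or "wrist"; returns a dict with "image" (420x560x3 uint8, blue, green, red), "mtx" (3x3 intrinsics, pixels), "rvec" (rotation vector, rad) and "tvec" (3), from world to camera coordinates, as OpenCV has them; the wrist camera has in their place "hand_eye" (4x4, takes a point from camera to tool coordinates, whose origin is the TCP and whose axes are the tool frame's). Camera axes: x right, y down, z forward; pixel columns grow to the right and rows downward; lengths in m; the calibration is good to about 2 mm. A picture is of the moment at which its call begins: read the wrist's pose just before it. There is no depth.
- bot.hand_in(): hands the job in, once; it reports no verdict.
Trained networks look in the newest picture that a camera, given by its name, has taken for a name from the list of things; names that differ only in an ending like _2 or _b are one class to them, and where a whole thing is asked for, a point or a joint stands for the part that bears it (a point fixed in the world has none). Each returns a list of dicts, best first, with "conf" (0 to 1); they miss things now and then, are a little off and sometimes report something else, mostly with a low value. They report only what shows in the picture. A call takes as long as a camera call.
- models.recognise(camera, thing): "extent" ([left, top, right, bottom] as shares, 0 to 1, of the picture: columns of its width, rows of its height, round what is visible of it).
- models.spot_point(camera, thing): "point" ([column, row] as shares, 0 to 1, of the picture: columns of its width, rows of its height: a listed point, or the origin of a listed thing).
The state is a dict: "time_s": time; "joint_positions": joint angles; "qvel": joint speeds; "tau": joint torques, N m; "position": TCP position; "tcp_rot": TCP orientation; "force": force on the tool from outside, world axes, zero at the start; "moment": the same for the moment, N m; "opening": opening from 0.0 (shut) to 1.0 (fully open).
Only numpy, scipy, OpenCV 4.12 (cv2) and the standard library are available. Lean on these libraries where they do the work, as an engineer would, in place of code of your own. Each camera call takes 0.05 s, during which the arm holds its last target. There are 200 camera calls.

## Working session

There is one attempt and no reset: what is moved stays moved. The work goes in short steps, Python scripts to look and compute and a tool call to move; the robot and the scene stay as the last step left them, time stands still between calls to the robot, and variables do not carry over. Pictures are saved under pics/ and viewed, about 8 in all and at most 12, crops included, and the job is handed in when it is done.

Besides the shell and the picture viewer there is one more tool, called as name(argument=value, ...), one argument or row to a line, values as JSON. arm_command: Moves the arm, as the interface text tells. Shift numbers are shares of 0.08 m and turn numbers shares of 60 degrees, none past 1 either way. Its arguments: {"type":"object","properties":{"translation":{"type":"array"},"rotation":{"type":"array"},"grip":{"type":"array"}},"required":["translation","rotation","grip"]}

```bash
mkdir -p pics
cat > h.py <<'E'
import numpy as np, cv2
from rig import bot, eyes, models
def cap(n): return eyes.capture(n)
def ray(c,uv):
    R=cv2.Rodrigues(np.array(c['rvec'],float))[0]; t=np.array(c['tvec'],float).ravel()
    d=R.T@np.linalg.inv(c['mtx'])@np.array([uv[0],uv[1],1.]); return -R.T@t,d
def onz(c,uv,z):
    o,d=ray(c,uv); return o+d*(z-o[2])/d[2]
E
python3 - <<'E'
from h import *
s=bot.read_state(); print(s['time_s'],s['position'],np.round(s['tcp_rot'],3).tolist(),s['opening'])
Z=dict(chest_hinge=.08,chest_lip=.08,caddy_hinge=.11,caddy_lip=.11,chest=0,caddy=0,spice_jar=0,herb_bottle=0,salt=0,pepper=0,biscuits=0,cup=0,saucer=0,spoon=0)
for n in ('top','scene'):
    c=cap(n); cv2.imwrite(f'pics/{n}0.png',c['image'])
    print(n,'cam',np.round(ray(c,(280,210))[0],3))
    for k,z in Z.items():
        r=models.spot_point(n,k)[:1]
        for q in r:
            uv=np.array(q['point'])*[560,420]; print(n,k,round(q['conf'],2),uv.round(),np.round(onz(c,uv,z),3))
E
```

```text
0.0 [ 0.17374169 -0.59963778  0.24357364] [[-0.961, -0.0, 0.278], [-0.278, 0.002, -0.961], [-0.0, -1.0, -0.002]] 0.9964214514906301
top cam [0.351 0.071 0.975]
top chest_hinge 0.62 [309. 175.] [ 0.637 -0.015  0.08 ]
top chest_lip 0.85 [317. 241.] [ 0.493 -0.025  0.08 ]
top caddy_hinge 0.73 [214. 189.] [0.603 0.186 0.11 ]
top caddy_lip 0.65 [222. 246.] [0.484 0.17  0.11 ]
top chest 0.86 [311. 210.] [ 0.579 -0.023  0.   ]
top caddy 0.56 [227. 225.] [0.548 0.17  0.   ]
top spice_jar 0.66 [269. 144.] [0.744 0.07  0.   ]
top herb_bottle 0.97 [236. 149.] [0.731 0.149 0.   ]
top salt 0.84 [376. 204.] [ 0.588 -0.174  0.   ]
top pepper 0.7 [381. 238.] [ 0.509 -0.179  0.   ]
top biscuits 0.64 [154. 249.] [0.496 0.336 0.   ]
top cup 0.87 [191. 299.] [0.384 0.25  0.   ]
top saucer 0.83 [349. 285.] [ 0.404 -0.1    0.   ]
top spoon 0.91 [271. 282.] [0.415 0.072 0.   ]
scene cam [-0.116  0.434  0.477]
scene chest_hinge 0.8 [289. 181.] [ 0.625 -0.022  0.08 ]
scene chest_lip 0.62 [321. 207.] [ 0.477 -0.011  0.08 ]
scene caddy_hinge 0.72 [213. 198.] [0.582 0.189 0.11 ]
scene caddy_lip 0.94 [243. 216.] [0.48  0.167 0.11 ]
scene chest 0.72 [297. 217.] [ 0.585 -0.02   0.   ]
scene caddy 0.59 [232. 247.] [0.55  0.168 0.   ]
scene salt 0.9 [347. 198.] [ 0.599 -0.186  0.   ]
scene pepper 0.72 [367. 210.] [ 0.523 -0.185  0.   ]
scene biscuits 0.97 [163. 289.] [0.489 0.335 0.   ]
scene cup 0.94 [227. 304.] [0.39  0.249 0.   ]
scene saucer 0.79 [374. 242.] [ 0.408 -0.104  0.   ]
scene spoon 0.67 [307. 264.] [0.416 0.064 0.   ]
```

View pics/top0.png

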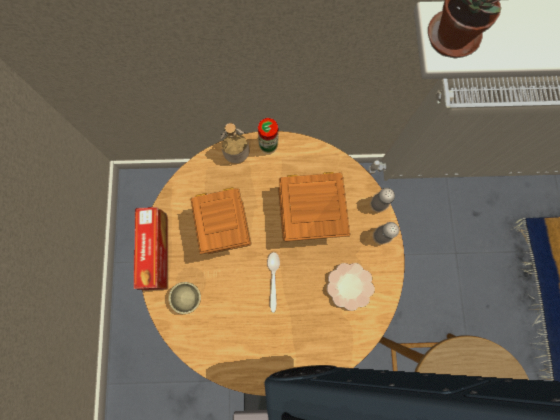

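View pics/scene0.png

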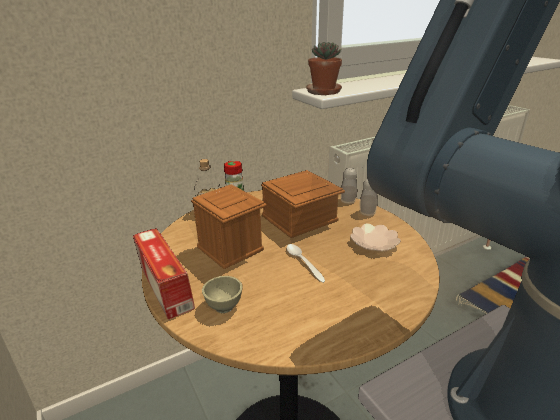

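The top view shows the chest lid around (314,207), the caddy lid around (220,220), the spoon at (273,280) and the saucer at (350,287). The scene view agrees. I'll enlarge the lids to read their corners.

Run:
```python
import cv2
i=cv2.imread('pics/top0.png')[160:260,180:360]
cv2.imwrite('pics/crop.png',cv2.resize(i,None,fx=4.4,fy=4.4,interpolation=cv2.INTER_CUBIC))
```

```text
(no output)
```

View pics/crop.png

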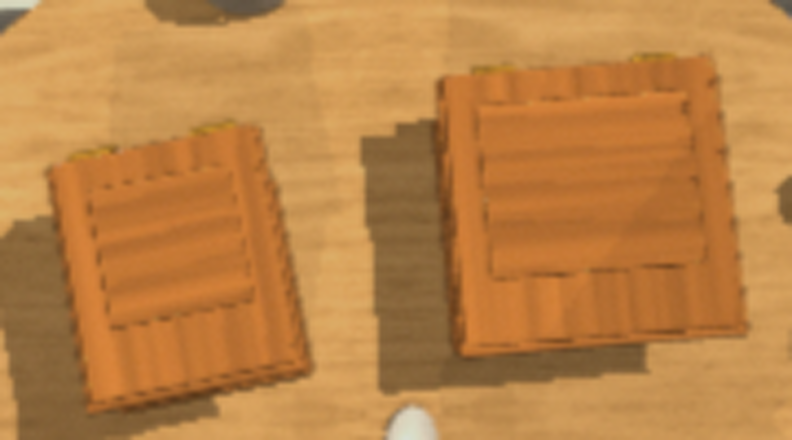

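Run:
```python
from h import *
c=cap('top')
C=dict(chest=(.09,[(438,76),(714,57),(747,330),(463,354)]),caddy=(.12,[(50,168),(258,125),(310,370),(92,408)]))
for k,(z,p) in C.items():
    zs=[z,z,z-.008,z-.008]
    P=np.array([onz(c,(u/4.4+180,v/4.4+160),zz) for (u,v),zz in zip(p,zs)])
    RL,RR,FR,FL=P; print(k,P.round(3).tolist())
    print('width',np.linalg.norm((RL-RR)[:2]),np.linalg.norm((FL-FR)[:2]),'len',np.linalg.norm((RL-FL)[:2]),np.linalg.norm((RR-FR)[:2]))
    h=(RL+RR)/2;l=(FL+FR)/2; d=h-l; print('hinge',h.round(3),'lip',l.round(3),'yaw',np.degrees(np.arctan2(d[1],d[0])), 'w-yaw',[np.degrees(np.arctan2(-(a-b)[0],(a-b)[1])) for a,b in((RL,RR),(FL,FR))])
print(bot.read_state()['joint_positions'])
```

```text
chest [[0.631, 0.049, 0.09], [0.637, -0.086, 0.09], [0.503, -0.094, 0.082], [0.495, 0.041, 0.082]]
width 0.13469990878883709 0.13537321869758434 len 0.13551951731090486 0.13377176614447536
hinge [ 0.634 -0.018  0.09 ] lip [ 0.499 -0.027  0.082] yaw 3.4804570925548215 w-yaw [np.float64(2.6153556317656332), np.float64(3.3594170525112816)]
caddy [[0.581, 0.231, 0.12], [0.599, 0.134, 0.12], [0.485, 0.112, 0.112], [0.47, 0.211, 0.112]]
width 0.09819128111383488 0.10029169211445164 len 0.11279702836248405 0.11663563529982982
hinge [0.59  0.182 0.12 ] lip [0.478 0.162 0.112] yaw 10.445364647921592 w-yaw [np.float64(10.670500829784707), np.float64(8.472345385972105)]
[-8.40815268e+01  3.02238776e+01  8.20861460e+01 -2.37111463e-03
  6.76882503e+01 -1.02265921e+01]
```

arm_command(
  translation=[
    [-0.78,0,-1],
    [-0.78,0,-1],
    [-0.78,0,-1],
  ],
  rotation=[
    [0,0,0],
    [0,0,0],
    [0,0,0],
  ],
  grip=[1,1,1],
)

```text
time_s: 1.85
position: [0.2128, -0.4983, 0.2435]
tcp_rot: [[-0.96, -0.001, 0.281], [-0.281, 0.01, -0.96], [-0.002, -1.0, -0.01]]
force: [0.6, -0.2, -0.4]
opening: 0.811
```

arm_command(
  translation=[
    [-0.78,0,-1],
    [-0.78,0,-1],
    [-0.78,0,-1],
  ],
  rotation=[
    [0,0,0],
    [0,0,0],
    [0,0,0],
  ],
  grip=[1,1,1],
)

```text
time_s: 2.15
position: [0.2499, -0.4054, 0.2441]
tcp_rot: [[-0.959, -0.001, 0.282], [-0.282, 0.007, -0.959], [-0.001, -1.0, -0.007]]
force: [-0.3, -1.3, -0.2]
opening: 0.539
```

arm_command(
  translation=[
    [-0.78,0,-1],
    [-0.78,0,-1],
    [-0.78,0,-1],
  ],
  rotation=[
    [0,0,0],
    [0,0,0],
    [0,0,0],
  ],
  grip=[1,1,1],
)

```text
time_s: 2.45
position: [0.2871, -0.3124, 0.2443]
tcp_rot: [[-0.959, -0.001, 0.282], [-0.282, 0.005, -0.959], [-0.0, -1.0, -0.005]]
force: [-0.3, -0.5, -0.3]
opening: 0.265
```

arm_command(
  translation=[
    [-0.78,0,-1],
    [-0.78,0,-1],
    [-0.78,0,-1],
  ],
  rotation=[
    [0,0,0],
    [0,0,0],
    [0,0,0],
  ],
  grip=[1,1,1],
)

```text
time_s: 2.75
position: [0.325, -0.2193, 0.2445]
tcp_rot: [[-0.959, -0.001, 0.284], [-0.284, 0.003, -0.959], [0.0, -1.0, -0.003]]
force: [-0.6, 0.0, 0.0]
opening: 0.032
```

```bash
cat >> h.py <<'E'
from scipy.spatial.transform import Rotation as Ro
def Rt(pitch,yaw): # pitch down, deg
    a,p=np.radians([pitch,yaw]); y=np.array([np.cos(a)*np.cos(p),np.cos(a)*np.sin(p),-np.sin(a)])
    z=np.array([np.sin(p),-np.cos(p),0]); return np.column_stack([np.cross(y,z),y,z])
def go(pos,pitch,yaw,tip=False):
    s=bot.read_state(); R=np.array(s['tcp_rot']); T=Rt(pitch,yaw)
    pos=np.array(pos,float)
    if tip: pos=pos-.022*T[:,1]
    d=R.T@(pos-s['position'])/.08; r=Ro.from_matrix(R.T@T).as_rotvec(degrees=True)/60
    print('t',round(s['time_s'],2),'shift',d.round(3),'rot',r.round(3),'tcp',pos.round(3))
E
python3 - <<'E'
from h import *
go([.43,-.03,.24],20,3)
E
```

```text
t 2.75 shift [-1.93   0.062 -1.896] rot [0.14  0.194 1.162] tcp [ 0.43 -0.03  0.24]
```

arm_command(
  translation=[
    [-0.95,0.03,-0.95],
    [-0.95,0.03,-0.95],
    [-0.95,0.03,-0.95],
  ],
  rotation=[
    [0,0,0],
    [0,0,0],
    [0,0,0],
  ],
  grip=[1,1,1],
)

```text
time_s: 3.05
position: [0.3782, -0.1273, 0.2424]
tcp_rot: [[-0.959, 0.001, 0.283], [-0.283, 0.0, -0.959], [-0.001, -1.0, 0.0]]
force: [-0.1, -0.4, -0.5]
opening: 0.008
```

arm_command(
  translation=[
    [-0.95,0.03,-0.95],
    [-0.95,0.03,-0.95],
    [-0.95,0.03,-0.95],
    [-0.95,0.03,-0.95],
    [-0.95,0.03,-0.95],
  ],
  rotation=[
    [0.07,0.1,0.58],
    [0.07,0.1,0.58],
    [0.07,0.1,0.58],
    [0.07,0.1,0.58],
    [0.07,0.1,0.58],
  ],
  grip=[1,1,1,1,1],
)

```text
time_s: 3.55
position: [0.4311, -0.0306, 0.2399]
tcp_rot: [[-0.835, 0.516, 0.193], [-0.176, 0.083, -0.981], [-0.522, -0.853, 0.021]]
force: [0.6, 0.7, -0.4]
opening: 0.005
```

Run:
```python
from h import *
print(bot.read_state()['joint_positions'].round(1) if hasattr(bot.read_state()['joint_positions'],'round') else bot.read_state()['joint_positions'])
go([.43,-.03,.24],20,3)
go([.44,-.03,.18],20,3)
```

```text
[-33.3   9.8 129.7  53.5  26.   -0.8]
t 3.55 shift [ 0.01  -0.008 -0.01 ] rot [0.094 0.103 0.64 ] tcp [ 0.43 -0.03  0.24]
t 3.55 shift [ 0.297  0.696 -0.002] rot [0.094 0.103 0.64 ] tcp [ 0.44 -0.03  0.18]
```

arm_command(
  translation=[
    [0,0,0],
    [0,0,0],
    [0,0,0],
    [0,0,0],
    [0,0,0],
  ],
  rotation=[
    [0.09,0.1,0.64],
    [0.09,0.1,0.64],
    [0.09,0.1,0.64],
    [0.09,0.1,0.64],
    [0.09,0.1,0.64],
  ],
  grip=[1,1,1,1,1],
)

```text
time_s: 4.05
position: [0.46, -0.0408, 0.2592]
tcp_rot: [[-0.597, 0.79, 0.141], [-0.074, 0.121, -0.99], [-0.799, -0.601, -0.014]]
force: [-0.3, 0.9, -0.7]
opening: 0.005
```

Run:
```python
from h import *
s=bot.read_state(); print(np.round(s['joint_positions'],1))
go([.44,-.03,.18],20,3)
c=cap('scene'); cv2.imwrite('pics/s1.png',c['image'])
```

```text
[-44.2  17.5 140.  108.5  42.2 -61.9]
t 4.05 shift [ 0.93   0.414 -0.155] rot [0.081 0.029 0.283] tcp [ 0.44 -0.03  0.18]
```

View pics/s1.png

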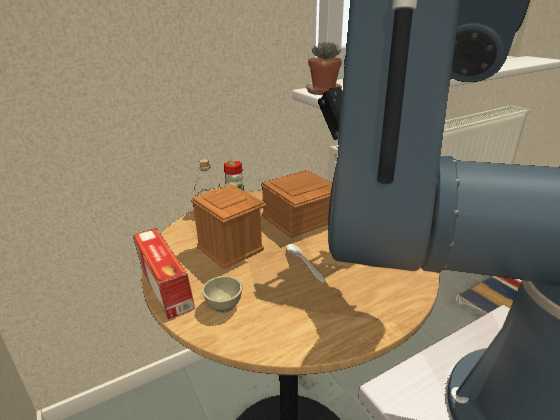

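The arm runs out of fold (joint 3 at its limit) with such a flat tool this close in. The scene picture shows the boxes untouched and the gripper near (330,110). I'll use a steeper 45° pitch instead.

Run:
```python
from h import *
go([.48,-.04,.22],45,8)
```

```text
t 4.1 shift [ 0.266  0.475 -0.013] rot [ 0.006 -0.012 -0.139] tcp [ 0.48 -0.04  0.22]
```

arm_command(
  translation=[
    [0.1,0.5,0],
    [0.27,0.47,-0.01],
    [0.27,0.47,-0.01],
  ],
  rotation=[
    [0.01,-0.01,-0.14],
    [0.01,-0.01,-0.14],
    [0.01,-0.01,-0.14],
  ],
  grip=[1,1,1],
)

```text
time_s: 4.4
position: [0.4767, -0.0341, 0.2179]
tcp_rot: [[-0.708, 0.69, 0.146], [-0.103, 0.104, -0.989], [-0.698, -0.716, -0.002]]
force: [-0.2, 0.5, -0.3]
opening: 0.001
```

Run:
```python
from h import *
s=bot.read_state(); print(np.round(s['joint_positions'],1))
go([.48,-.04,.22],45,8)
go([.457,-.04,.22],45,8)
go([.457,-.04,.14],45,8)
```

```text
[-35.4  20.6 134.9 108.3  30.7 -55.4]
t 4.4 shift [-0.04   0.002  0.079] rot [0.006 0.004 0.012] tcp [ 0.48 -0.04  0.22]
t 4.4 shift [ 0.164 -0.196  0.037] rot [0.006 0.004 0.012] tcp [ 0.457 -0.04   0.22 ]
t 4.4 shift [0.862 0.52  0.039] rot [0.006 0.004 0.012] tcp [ 0.457 -0.04   0.14 ]
```

arm_command(
  translation=[
    [0.16,-0.2,-0.03],
    [0.5,0.15,-0.05],
    [0.86,0.52,-0.05],
    [0.86,0.52,-0.05],
  ],
  rotation=[
    [0,0,0],
    [0,0,0],
    [0,0,0],
    [0,0,0],
  ],
  grip=[1,1,1,1],
)

```text
time_s: 4.8
position: [0.4691, -0.0381, 0.1399]
tcp_rot: [[-0.72, 0.68, 0.142], [-0.095, 0.106, -0.99], [-0.688, -0.726, -0.012]]
force: [1.0, 0.8, 0.1]
opening: 0.006
```

Run:
```python
from h import *
s=bot.read_state(); print(np.round(s['joint_positions'],1))
go([.457,-.03,.066],45,8)
c=cap('top'); i=c['image'][150:350,190:400]; cv2.imwrite('pics/t2.png',cv2.resize(i,None,fx=2.8,fy=2.8))
```

```text
[-36.8  37.2 139.8 131.8  41.4 -85.7]
t 4.8 shift [ 0.734  0.578 -0.111] rot [ 0.01  -0.006  0.025] tcp [ 0.457 -0.03   0.066]
```

View pics/t2.png

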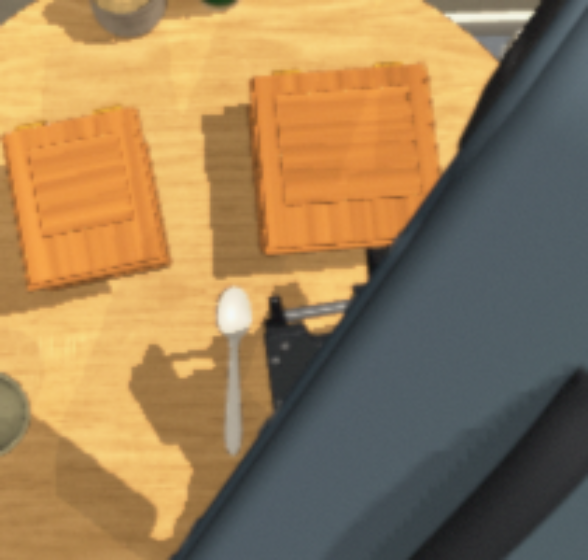

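Joint 3 is at its limit again. The top view shows the gripper in front of the chest at about (300,310) in the crop, clear of everything. I'll turn the heading to the side and steepen slightly.

Run:
```python
from h import *
go([.455,-.025,.14],52,28)
```

```text
t 4.85 shift [ 0.114 -0.1   -0.185] rot [-0.207 -0.257 -0.093] tcp [ 0.455 -0.025  0.14 ]
```

arm_command(
  translation=[
    [0.11,-0.1,-0.18],
    [0.11,-0.1,-0.18],
    [0.11,-0.1,-0.18],
    [0.11,-0.1,-0.18],
  ],
  rotation=[
    [-0.21,-0.26,-0.09],
    [-0.21,-0.26,-0.09],
    [-0.21,-0.26,-0.09],
    [-0.21,-0.26,-0.09],
  ],
  grip=[1,1,1,1],
)

```text
time_s: 5.25
position: [0.4568, -0.0268, 0.1459]
tcp_rot: [[-0.685, 0.552, 0.475], [-0.379, 0.286, -0.88], [-0.622, -0.783, 0.014]]
force: [-0.2, -0.8, -0.4]
opening: 0.008
```

Run:
```python
from h import *
s=bot.read_state(); print(np.round(s['joint_positions'],1))
go([.455,-.025,.14],52,28)
go([.455,-.025,.065],52,28)
```

```text
[-40.1  31.5 133.4  92.5  35.1 -66.5]
t 5.25 shift [ 0.053  0.051 -0.032] rot [-0.007  0.012 -0.008] tcp [ 0.455 -0.025  0.14 ]
t 5.25 shift [ 0.636  0.785 -0.044] rot [-0.007  0.012 -0.008] tcp [ 0.455 -0.025  0.065]
```

arm_command(
  translation=[
    [0.4,0.4,-0.04],
    [0.65,0.8,-0.04],
    [0.65,0.8,-0.04],
  ],
  rotation=[
    [0,0,0],
    [0,0,0],
    [0,0,0],
  ],
  grip=[1,1,1],
)

```text
time_s: 5.55
position: [0.453, -0.0231, 0.0601]
tcp_rot: [[-0.69, 0.549, 0.472], [-0.374, 0.288, -0.882], [-0.62, -0.785, 0.006]]
force: [-0.1, -0.2, -0.3]
opening: 0.002
```

Run:
```python
from h import *
s=bot.read_state(); print(np.round(s['joint_positions'],1))
go([.480,-.02,.062],52,28)
p=s['position'];print(np.array(s['position']))
c=cap('wrist'); cv2.imwrite('pics/w3.png',c['image'])
for q in models.spot_point('wrist','chest_lip')[:1]: print(q)
```

```text
[-40.   48.5 136.1 117.4  40.2 -97.2]
t 5.55 shift [-0.262  0.178  0.125] rot [-0.003  0.006 -0.005] tcp [ 0.48  -0.02   0.062]
[ 0.45300642 -0.02313484  0.06014998]
{'point': [0.5871, 0.4095], 'conf': 0.89}
```

View pics/w3.png

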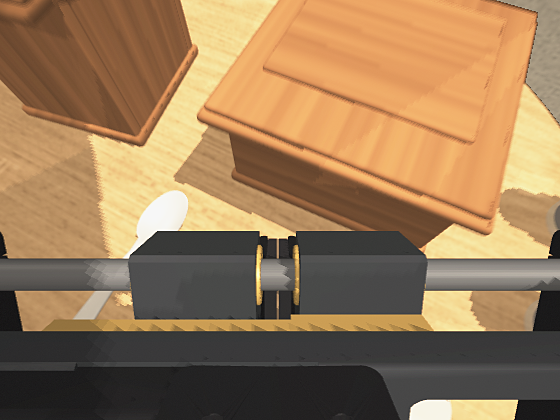

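arm_command(
  translation=[
    [-0.14,0.09,0.03],
    [-0.28,0.18,0.06],
    [-0.28,0.18,0.06],
  ],
  rotation=[
    [0,0,0],
    [0,0,0],
    [0,0,0],
  ],
  grip=[1,1,1],
)

```text
time_s: 5.95
position: [0.4802, -0.0135, 0.0666]
tcp_rot: [[-0.684, 0.553, 0.476], [-0.379, 0.289, -0.879], [-0.624, -0.782, 0.011]]
force: [-0.1, 0.5, -0.3]
opening: 0.009
```

```bash
cat >> h.py <<'E'
def arc(hx,hy,hz,yaw,rho,phis):
    "shifts (share of .08, tool axes) putting the foremost upper pad corner on the lid circle"
    s=bot.read_state(); R=np.array(s['tcp_rot']); p=np.array(s['position'])
    ex=np.array([np.cos(np.radians(yaw)),np.sin(np.radians(yaw)),0]); H=np.array([hx,hy,hz])
    cs=[p+R@np.array([-.0095,.022,j]) for j in(-.015,.015)]
    c=max(cs,key=lambda q:q@ex); l=(c-H)@ex
    print('corner',c.round(4),'along',round(l,4),'z',round(c[2],4),'force',np.round(s['force'],1))
    for f in phis:
        a=np.radians(f); d=ex*(-rho*np.cos(a)-l)+np.array([0,0,hz+rho*np.sin(a)-c[2]])
        print(f,(R.T@d/.08).round(2).tolist())
E
python3 - <<'E'
from h import *
arc(.635,-.018,.08,3.2,.126,[-6,0,5,10,15])
E
```

```text
corner [ 0.506  -0.0168  0.0554] along -0.1287 z 0.0554 force [-0.1  0.5 -0.3]
-6 [-0.12, -0.09, 0.02]
0 [-0.22, -0.22, 0.02]
5 [-0.3, -0.32, 0.02]
10 [-0.4, -0.42, 0.03]
15 [-0.51, -0.51, 0.05]
```

arm_command(
  translation=[
    [-0.06,-0.05,0.01],
    [-0.12,-0.1,0.02],
    [-0.22,-0.22,0.02],
    [-0.3,-0.32,0.02],
    [-0.4,-0.42,0.03],
  ],
  rotation=[
    [0,0,0],
    [0,0,0],
    [0,0,0],
    [0,0,0],
    [0,0,0],
  ],
  grip=[1,1,1,1,1],
)

```text
time_s: 6.45
position: [0.4822, -0.0132, 0.112]
tcp_rot: [[-0.688, 0.549, 0.475], [-0.376, 0.29, -0.88], [-0.62, -0.784, 0.007]]
force: [0.4, 0.2, -1.1]
opening: 0.006
```

Run:
```python
from h import *
arc(.635,-.018,.08,3.2,.126,[15,20,25,30,35])
c=cap('scene'); cv2.imwrite('pics/s4.png',cv2.resize(c['image'][120:300,180:420],None,fx=3,fy=3))
```

```text
corner [ 0.508  -0.0164  0.1007] along -0.1268 z 0.1007 force [ 0.4  0.2 -1.1]
15 [-0.14, -0.08, 0.03]
20 [-0.25, -0.16, 0.05]
25 [-0.36, -0.23, 0.07]
30 [-0.48, -0.29, 0.1]
35 [-0.61, -0.34, 0.13]
```

View pics/s4.png

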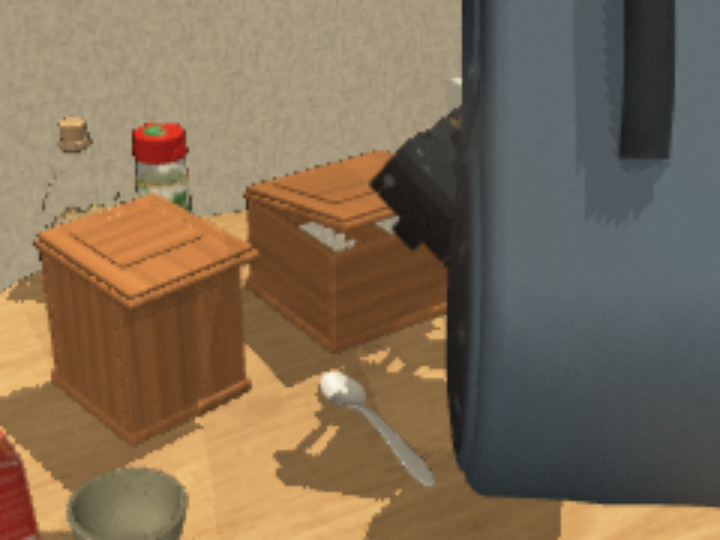

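The chest lid is lifting, with its edge at about (350,225) in the crop, and the force is about 1 N. I'll continue along the arc.

arm_command(
  translation=[
    [-0.14,-0.08,0.03],
    [-0.25,-0.16,0.05],
    [-0.36,-0.23,0.07],
    [-0.48,-0.29,0.1],
    [-0.61,-0.34,0.13],
  ],
  rotation=[
    [0,0,0],
    [0,0,0],
    [0,0,0],
    [0,0,0],
    [0,0,0],
  ],
  grip=[1,1,1,1,1],
)

```text
time_s: 7.0
position: [0.506, -0.0118, 0.1632]
tcp_rot: [[-0.688, 0.549, 0.475], [-0.376, 0.29, -0.88], [-0.621, -0.784, 0.007]]
force: [-0.3, -1.0, -1.0]
opening: 0.001
```

Run:
```python
from h import *
arc(.635,-.018,.08,3.2,.126,[40,45,50,55,60,65])
```

```text
corner [ 0.5317 -0.015   0.152 ] along -0.103 z 0.152 force [-0.3 -1.  -1. ]
40 [-0.13, -0.04, 0.04]
45 [-0.26, -0.07, 0.08]
50 [-0.38, -0.09, 0.12]
55 [-0.51, -0.09, 0.17]
60 [-0.64, -0.08, 0.22]
65 [-0.77, -0.06, 0.27]
```

arm_command(
  translation=[
    [-0.13,-0.04,0.04],
    [-0.26,-0.07,0.08],
    [-0.38,-0.09,0.12],
    [-0.51,-0.09,0.17],
    [-0.64,-0.08,0.22],
  ],
  rotation=[
    [0,0,0],
    [0,0,0],
    [0,0,0],
    [0,0,0],
    [0,0,0],
  ],
  grip=[1,1,1,1,1],
)

```text
time_s: 7.5
position: [0.546, -0.0097, 0.2]
tcp_rot: [[-0.687, 0.549, 0.476], [-0.376, 0.291, -0.88], [-0.621, -0.784, 0.007]]
force: [-0.5, -0.5, -0.7]
opening: 0.008
```

Run:
```python
from h import *
arc(.635,-.018,.08,3.2,.124,[65,70,75,80,84,88])
c=cap('scene'); cv2.imwrite('pics/s5.png',cv2.resize(c['image'][80:300,180:480],None,fx=2.6,fy=2.6))
```

```text
corner [ 0.5718 -0.0129  0.1888] along -0.0628 z 0.1888 force [-0.5 -0.5 -0.7]
65 [-0.12, 0.04, 0.06]
70 [-0.24, 0.07, 0.11]
75 [-0.36, 0.11, 0.16]
80 [-0.47, 0.16, 0.22]
84 [-0.55, 0.21, 0.27]
88 [-0.63, 0.26, 0.31]
```

View pics/s5.png

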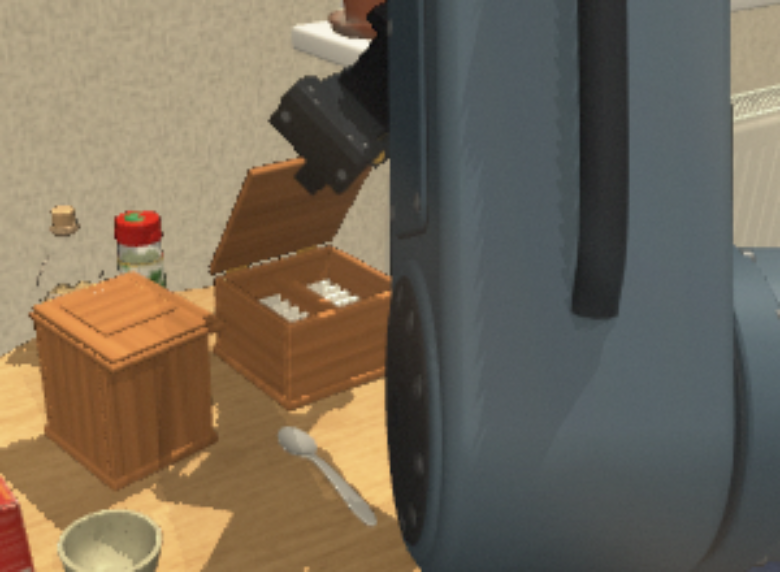

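The lid stands at about 65°, with its edge at about (320,160), and the gripper is clear of everything else. I'll push on.

arm_command(
  translation=[
    [-0.12,0.04,0.06],
    [-0.24,0.07,0.11],
    [-0.36,0.11,0.16],
    [-0.47,0.16,0.22],
    [-0.55,0.21,0.27],
  ],
  rotation=[
    [0,0,0],
    [0,0,0],
    [0,0,0],
    [0,0,0],
    [0,0,0],
  ],
  grip=[1,1,1,1,1],
)

```text
time_s: 8.05
position: [0.5964, -0.0073, 0.214]
tcp_rot: [[-0.687, 0.549, 0.476], [-0.377, 0.291, -0.879], [-0.621, -0.783, 0.007]]
force: [-0.7, -0.4, 0.1]
opening: 0.004
```

Run:
```python
from h import *
arc(.635,-.018,.08,3.2,.124,[87,90,93,96,99,102])
```

```text
corner [ 0.6221 -0.0106  0.2028] along -0.0125 z 0.2028 force [-0.7 -0.4  0.1]
87 [-0.06, 0.03, 0.03]
90 [-0.12, 0.08, 0.07]
93 [-0.18, 0.12, 0.1]
96 [-0.23, 0.17, 0.14]
99 [-0.28, 0.23, 0.17]
102 [-0.33, 0.28, 0.2]
```

arm_command(
  translation=[
    [-0.06,0.03,0.03],
    [-0.12,0.08,0.07],
    [-0.18,0.12,0.1],
    [-0.23,0.17,0.14],
    [-0.28,0.23,0.17],
  ],
  rotation=[
    [0,0,0],
    [0,0,0],
    [0,0,0],
    [0,0,0],
    [0,0,0],
  ],
  grip=[1,1,1,1,1],
)

```text
time_s: 8.55
position: [0.6294, -0.0056, 0.2134]
tcp_rot: [[-0.687, 0.549, 0.476], [-0.377, 0.291, -0.879], [-0.621, -0.783, 0.007]]
force: [-0.3, 0.2, 0.2]
opening: 0.011
```

Run:
```python
from h import *
c=cap('scene'); cv2.imwrite('pics/s6.png',cv2.resize(c['image'][80:300,180:480],None,fx=2.6,fy=2.6))
s=bot.read_state(); print(np.round(s['joint_positions'],1))
go([.60,-.01,.28],52,28)
go([.47,.05,.28],52,10)
go([.425,.15,.28],52,-10)
```

```text
[-23.8  27.9 107.4  60.4  34.1 -11. ]
t 8.6 shift [-0.237 -0.876 -0.127] rot [-0.002  0.01  -0.008] tcp [ 0.6  -0.01  0.28]
t 8.6 shift [ 0.595 -1.552 -1.56 ] rot [ 0.184  0.246 -0.009] tcp [0.47 0.05 0.28]
t 8.6 shift [ 0.511 -1.498 -2.927] rot [ 0.391  0.507 -0.01 ] tcp [0.425 0.15  0.28 ]
```

View pics/s6.png

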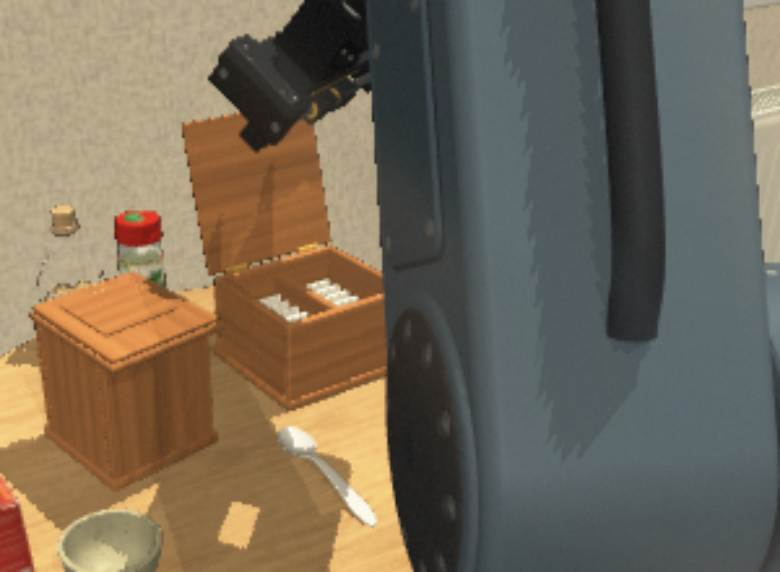

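The chest lid now leans past upright, with its top edge from (185,125) to (310,115), and the chest hasn't moved. I'll retreat and go to the caddy.

arm_command(
  translation=[
    [0,-0.4,0],
    [0,-0.95,-0.2],
    [0.2,-1,-0.8],
    [0.2,-1,-0.8],
  ],
  rotation=[
    [0,0,0],
    [0,0,0],
    [0.15,0.2,0],
    [0.15,0.2,0],
  ],
  grip=[1,1,1,1],
)

```text
time_s: 9.0
position: [0.5337, 0.0259, 0.2621]
tcp_rot: [[-0.77, 0.596, 0.23], [-0.176, 0.149, -0.973], [-0.614, -0.789, -0.009]]
force: [-0.8, 0.9, -0.8]
opening: 0.005
```

Run:
```python
from h import *
s=bot.read_state(); print(np.round(s['joint_positions'],1))
go([.47,.09,.27],52,0)
go([.435,.16,.24],52,-15)
```

```text
[-20.2  14.8 120.   59.5  23.6   5.3]
t 9.0 shift [ 0.411 -0.433 -0.964] rot [0.144 0.17  0.003] tcp [0.47 0.09 0.27]
t 9.0 shift [ 0.823 -0.268 -1.913] rot [0.297 0.367 0.004] tcp [0.435 0.16  0.24 ]
```

arm_command(
  translation=[
    [0.41,-0.43,-0.96],
    [0.41,-0.43,-0.96],
    [0.41,-0.43,-0.96],
  ],
  rotation=[
    [0.14,0.17,0],
    [0.14,0.17,0],
    [0.14,0.17,0],
  ],
  grip=[1,1,1],
)

```text
time_s: 9.3
position: [0.4908, 0.0699, 0.2664]
tcp_rot: [[-0.797, 0.602, 0.045], [-0.041, 0.021, -0.999], [-0.602, -0.798, 0.008]]
force: [-1.3, 0.7, -0.7]
opening: 0.003
```

Run:
```python
from h import *
s=bot.read_state(); print(np.round(s['joint_positions'],1))
go([.435,.16,.22],52,-15)
```

```text
[ -8.5  11.  124.2  37.8  10.3  43.4]
t 9.3 shift [ 0.86   0.066 -1.161] rot [0.172 0.237 0.015] tcp [0.435 0.16  0.22 ]
```

arm_command(
  translation=[
    [0.4,0,-0.6],
    [0.85,0.05,-1],
    [0.85,0.05,-1],
    [0.85,0.05,-1],
    [0.85,0.05,-1],
  ],
  rotation=[
    [0.08,0.1,0],
    [0.17,0.23,0],
    [0.17,0.23,0.01],
    [0.17,0.23,0.01],
    [0.17,0.23,0.01],
  ],
  grip=[1,1,1,1,1],
)

```text
time_s: 9.8
position: [0.4549, 0.1042, 0.2387]
tcp_rot: [[-0.842, 0.534, -0.072], [0.066, -0.031, -0.997], [-0.535, -0.845, -0.009]]
force: [-0.2, -0.0, -0.3]
opening: 0.009
```

Run:
```python
from h import *
s=bot.read_state(); print(np.round(s['joint_positions'],1))
go([.435,.16,.19],52,-15)
go([.435,.16,.09],52,-15)
```

```text
[  0.4  12.8 125.7 -12.5   9.4 106.4]
t 9.8 shift [ 0.581  0.36  -0.672] rot [0.111 0.143 0.095] tcp [0.435 0.16  0.19 ]
t 9.8 shift [ 1.25   1.417 -0.661] rot [0.111 0.143 0.095] tcp [0.435 0.16  0.09 ]
```

Passed near the wrist singularity. Continuing.

arm_command(
  translation=[
    [0.3,0.1,-0.4],
    [0.58,0.36,-0.67],
    [0.58,0.36,-0.67],
    [0.58,0.36,-0.67],
    [0.58,0.36,-0.67],
  ],
  rotation=[
    [0.06,0.07,0.05],
    [0.11,0.14,0.1],
    [0.11,0.14,0.1],
    [0.11,0.14,0.1],
    [0.11,0.14,0.1],
  ],
  grip=[1,1,1,1,1],
)

```text
time_s: 10.3
position: [0.4525, 0.1459, 0.241]
tcp_rot: [[-0.806, 0.546, -0.229], [0.192, -0.125, -0.973], [-0.56, -0.828, -0.004]]
force: [-1.9, 1.0, -1.1]
opening: 0.003
```

Run:
```python
from h import *
s=bot.read_state(); print(np.round(s['joint_positions'],1))
go([.435,.16,.19],52,-15)
go([.435,.16,.14],52,-15)
```

```text
[ 12.8  14.9 122.8 -52.8  17.7 163.6]
t 10.3 shift [ 0.567  0.387 -0.119] rot [0.021 0.022 0.066] tcp [0.435 0.16  0.19 ]
t 10.3 shift [ 0.917  0.905 -0.117] rot [0.021 0.022 0.066] tcp [0.435 0.16  0.14 ]
```

Joint 6 is at its limit on this side. I'll use the mirrored heading (about 42°), which worked for the chest.

Run:
```python
from h import *
go([.49,.09,.26],52,5)
```

```text
t 10.3 shift [-0.645  0.147  0.572] rot [-0.175 -0.248  0.064] tcp [0.49 0.09 0.26]
```

arm_command(
  translation=[
    [-0.3,0.07,0.28],
    [-0.65,0.15,0.57],
    [-0.65,0.15,0.57],
    [-0.65,0.15,0.57],
    [-0.65,0.15,0.57],
  ],
  rotation=[
    [-0.08,-0.12,0.03],
    [-0.17,-0.25,0.06],
    [-0.17,-0.25,0.06],
    [-0.17,-0.25,0.06],
    [-0.17,-0.25,0.06],
  ],
  grip=[1,1,1,1,1],
)

```text
time_s: 10.8
position: [0.4667, 0.1159, 0.2438]
tcp_rot: [[-0.843, 0.536, -0.05], [0.054, -0.007, -0.999], [-0.536, -0.844, -0.023]]
force: [-0.7, -0.5, 0.7]
opening: 0.006
```

Run:
```python
from h import *
s=bot.read_state(); print(np.round(s['joint_positions'],1))
go([.46,.13,.25],52,42)
```

```text
[  1.3  13.1 123.8  -5.9  10.8 100. ]
t 10.8 shift [ 0.039 -0.112 -0.174] rot [-0.414 -0.623  0.08 ] tcp [0.46 0.13 0.25]
```

arm_command(
  translation=[
    [0,0,0],
    [0.04,-0.11,-0.1],
    [0.04,-0.11,-0.17],
    [0.04,-0.11,-0.17],
    [0.04,-0.11,-0.17],
  ],
  rotation=[
    [-0.41,-0.62,0.08],
    [-0.41,-0.62,0.08],
    [-0.41,-0.62,0.08],
    [-0.41,-0.62,0.08],
    [-0.41,-0.62,0.08],
  ],
  grip=[1,1,1,1,1],
)

```text
time_s: 11.3
position: [0.4571, 0.1271, 0.2461]
tcp_rot: [[-0.828, 0.517, 0.218], [-0.171, 0.137, -0.976], [-0.535, -0.845, -0.025]]
force: [-0.4, 0.2, 0.1]
opening: 0.004
```

Run:
```python
from h import *
s=bot.read_state(); print(np.round(s['joint_positions'],1))
go([.46,.14,.25],52,42)
go([.43,.145,.20],52,42)
```

```text
[ -4.3  11.7 125.3  40.5  15.7  37. ]
t 11.3 shift [-0.084 -0.001 -0.151] rot [-0.263 -0.415  0.086] tcp [0.46 0.14 0.25]
t 11.3 shift [ 0.55   0.342 -0.277] rot [-0.263 -0.415  0.086] tcp [0.43  0.145 0.2  ]
```

arm_command(
  translation=[
    [0,0,-0.1],
    [0.1,0,-0.2],
    [0.2,0.05,-0.28],
    [0.3,0.1,-0.28],
    [0.3,0.1,-0.28],
  ],
  rotation=[
    [-0.26,-0.41,0.09],
    [-0.26,-0.41,0.09],
    [-0.26,-0.41,0.09],
    [-0.26,-0.41,0.09],
    [-0.26,-0.41,0.09],
  ],
  grip=[1,1,1,1,1],
)

```text
time_s: 11.8
position: [0.436, 0.1462, 0.227]
tcp_rot: [[-0.629, 0.47, 0.62], [-0.49, 0.38, -0.785], [-0.604, -0.797, -0.009]]
force: [-0.2, -0.0, -0.2]
opening: 0.006
```

Run:
```python
from h import *
s=bot.read_state(); print(np.round(s['joint_positions'],1))
go([.43,.15,.20],52,42)
go([.43,.15,.15],52,42)
```

```text
[-14.   15.5 130.1  72.7  30.3 -26. ]
t 11.8 shift [ 0.228  0.251 -0.081] rot [-0.031 -0.054  0.014] tcp [0.43 0.15 0.2 ]
t 11.8 shift [ 0.605  0.75  -0.075] rot [-0.031 -0.054  0.014] tcp [0.43 0.15 0.15]
```

arm_command(
  translation=[
    [0.3,0.35,-0.08],
    [0.6,0.75,-0.18],
    [0.6,0.75,-0.18],
  ],
  rotation=[
    [0,0,0],
    [0,0,0],
    [0,0,0],
  ],
  grip=[1,1,1],
)

```text
time_s: 12.1
position: [0.4285, 0.1561, 0.1579]
tcp_rot: [[-0.629, 0.473, 0.617], [-0.484, 0.382, -0.787], [-0.608, -0.794, -0.011]]
force: [0.5, 0.3, 0.2]
opening: 0.008
```

Run:
```python
from h import *
s=bot.read_state(); print(np.round(s['joint_positions'],1))
go([.43,.16,.09],52,40)
arc(.592,.182,.11,10,.106,[])
c=cap('wrist')
q=models.spot_point('wrist','caddy_lip')
T=np.eye(4);T[:3,:3]=s['tcp_rot'];T[:3,3]=s['position']; T=T@np.array(c['hand_eye'])
for a in q[:2]:
    d=T[:3,:3]@np.linalg.inv(c['mtx'])@np.array([a['point'][0]*560,a['point'][1]*420,1]); o=T[:3,3]
    print(a, (o+d*(.11-o[2])/d[2]).round(4))
cv2.imwrite('pics/w7.png',c['image'])
```

```text
[-12.6  28.5 135.8 107.4  29.9 -63.8]
t 12.1 shift [ 0.481  0.701 -0.017] rot [-0.011 -0.032  0.009] tcp [0.43 0.16 0.09]
corner [0.4542 0.1573 0.146 ] along -0.14 z 0.146 force [0.5 0.3 0.2]
{'point': [0.5705, 0.5262], 'conf': 0.58} [0.4801 0.1636 0.11  ]
```

View pics/w7.png

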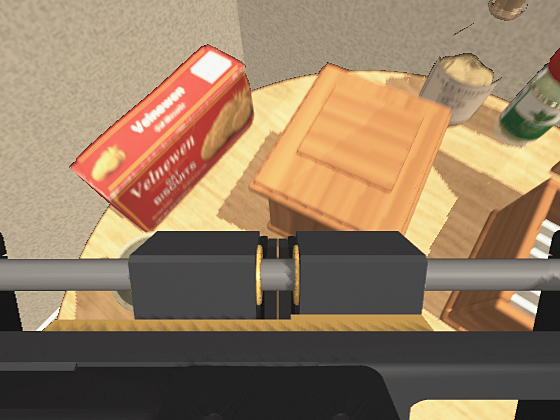

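The wrist view shows the caddy lip at about (320,220). It comes out at (0.480, 0.164), which agrees with the top view to 3 mm. Descending.

arm_command(
  translation=[
    [0.24,0.35,-0.02],
    [0.48,0.7,-0.02],
    [0.48,0.7,-0.02],
  ],
  rotation=[
    [0,0,0],
    [0,0,0],
    [0,0,0],
  ],
  grip=[1,1,1],
)

```text
time_s: 12.5
position: [0.4286, 0.161, 0.0865]
tcp_rot: [[-0.636, 0.465, 0.616], [-0.482, 0.385, -0.787], [-0.603, -0.797, -0.021]]
force: [-0.3, -0.4, -1.0]
opening: 0.003
```

Run:
```python
from h import *
s=bot.read_state(); print(np.round(s['joint_positions'],1))
arc(.594,.182,.11,10,.107,[-12])
```

```text
[-11.7  43.4 138.  130.1  38.1 -89.8]
corner [0.4541 0.1622 0.0744] along -0.1412 z 0.0744 force [-0.3 -0.4 -1. ]
-12 [-0.42, 0.11, 0.21]
```

arm_command(
  translation=[
    [-0.13,0.04,0.06],
    [-0.26,0.07,0.13],
    [-0.38,0.1,0.19],
    [-0.38,0.1,0.19],
  ],
  rotation=[
    [0,0,0],
    [0,0,0],
    [0,0,0],
    [0,0,0],
  ],
  grip=[1,1,1,1],
)

```text
time_s: 12.9
position: [0.4638, 0.1669, 0.1061]
tcp_rot: [[-0.624, 0.477, 0.618], [-0.485, 0.384, -0.786], [-0.613, -0.79, -0.008]]
force: [1.5, -0.2, -0.1]
opening: 0.004
```

Run:
```python
from h import *
arc(.594,.182,.11,10,.107,[-9,-4,0,5,10,15,20])
```

```text
corner [0.4896 0.1681 0.0944] along -0.1053 z 0.0944 force [ 1.5 -0.2 -0.1]
-9 [0.01, 0.01, -0.0]
-4 [-0.05, -0.09, -0.01]
0 [-0.1, -0.17, -0.01]
5 [-0.18, -0.26, -0.01]
10 [-0.26, -0.34, -0.0]
15 [-0.35, -0.42, 0.01]
20 [-0.44, -0.48, 0.02]
```

arm_command(
  translation=[
    [-0.05,-0.09,-0.01],
    [-0.1,-0.17,-0.01],
    [-0.18,-0.26,-0.01],
    [-0.26,-0.34,0],
    [-0.35,-0.42,0.01],
  ],
  rotation=[
    [0,0,0],
    [0,0,0],
    [0,0,0],
    [0,0,0],
    [0,0,0],
  ],
  grip=[1,1,1,1,1],
)

```text
time_s: 13.4
position: [0.4625, 0.1667, 0.148]
tcp_rot: [[-0.63, 0.472, 0.617], [-0.484, 0.383, -0.787], [-0.608, -0.794, -0.013]]
force: [0.0, -0.5, -0.5]
opening: 0.002
```

Run:
```python
from h import *
arc(.594,.182,.11,10,.107,[20,26,32,38,44])
c=cap('scene'); cv2.imwrite('pics/s8.png',cv2.resize(c['image'][80:300,140:440],None,fx=2.6,fy=2.6))
```

```text
corner [0.4881 0.1679 0.1361] along -0.1067 z 0.1361 force [ 0.  -0.5 -0.5]
20 [-0.13, -0.06, 0.03]
26 [-0.25, -0.14, 0.06]
32 [-0.37, -0.2, 0.09]
38 [-0.5, -0.25, 0.13]
44 [-0.63, -0.28, 0.17]
```

View pics/s8.png

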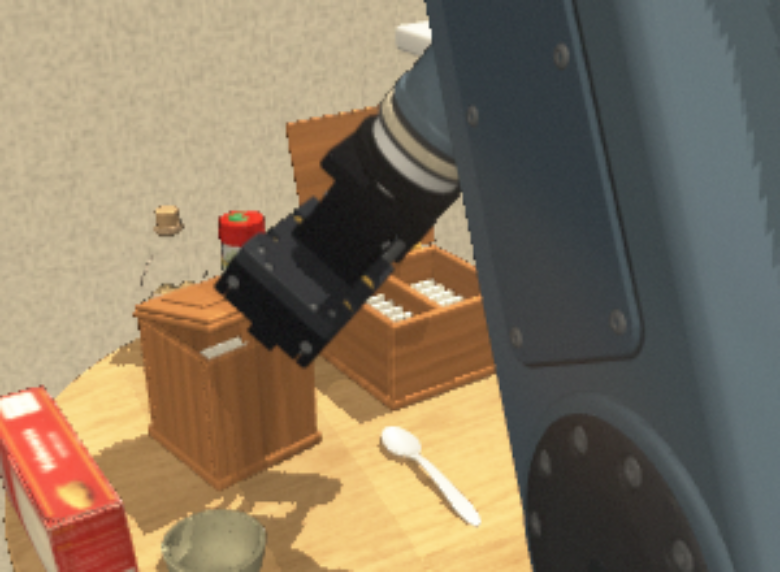

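The caddy lid is lifting, with a bright gap at (220,345), and the chest still stands open. Continuing.

arm_command(
  translation=[
    [-0.13,-0.06,0.03],
    [-0.25,-0.14,0.06],
    [-0.37,-0.2,0.09],
    [-0.5,-0.25,0.13],
    [-0.63,-0.28,0.17],
  ],
  rotation=[
    [0,0,0],
    [0,0,0],
    [0,0,0],
    [0,0,0],
    [0,0,0],
  ],
  grip=[1,1,1,1,1],
)

```text
time_s: 13.95
position: [0.4921, 0.1718, 0.1958]
tcp_rot: [[-0.629, 0.472, 0.618], [-0.484, 0.383, -0.786], [-0.608, -0.794, -0.013]]
force: [0.3, -0.3, -0.2]
opening: 0.004
```

Run:
```python
from h import *
arc(.594,.182,.11,10,.107,[48,54,60,66,72])
```

```text
corner [0.5177 0.173  0.1839] along -0.0767 z 0.1839 force [ 0.3 -0.3 -0.2]
48 [-0.09, -0.02, 0.03]
54 [-0.22, -0.03, 0.08]
60 [-0.35, -0.03, 0.13]
66 [-0.47, -0.02, 0.19]
72 [-0.6, 0.01, 0.25]
```

arm_command(
  translation=[
    [-0.09,-0.02,0.03],
    [-0.22,-0.03,0.08],
    [-0.35,-0.03,0.13],
    [-0.47,-0.02,0.19],
    [-0.6,0.01,0.25],
  ],
  rotation=[
    [0,0,0],
    [0,0,0],
    [0,0,0],
    [0,0,0],
    [0,0,0],
  ],
  grip=[1,1,1,1,1],
)

```text
time_s: 14.45
position: [0.5351, 0.1795, 0.2239]
tcp_rot: [[-0.63, 0.471, 0.618], [-0.484, 0.383, -0.786], [-0.607, -0.794, -0.013]]
force: [0.0, 0.0, 0.2]
opening: 0.005
```

Run:
```python
from h import *
arc(.594,.182,.11,10,.105,[76,80,84,88,92])
```

```text
corner [0.5607 0.1808 0.212 ] along -0.033 z 0.212 force [0.  0.  0.2]
76 [-0.07, 0.05, 0.04]
80 [-0.14, 0.08, 0.09]
84 [-0.21, 0.12, 0.13]
88 [-0.28, 0.17, 0.17]
92 [-0.34, 0.21, 0.22]
```

arm_command(
  translation=[
    [-0.07,0.05,0.04],
    [-0.14,0.08,0.09],
    [-0.21,0.12,0.13],
    [-0.28,0.17,0.17],
    [-0.34,0.21,0.22],
  ],
  rotation=[
    [0,0,0],
    [0,0,0],
    [0,0,0],
    [0,0,0],
    [0,0,0],
  ],
  grip=[1,1,1,1,1],
)

```text
time_s: 14.95
position: [0.5724, 0.1855, 0.2255]
tcp_rot: [[-0.63, 0.471, 0.617], [-0.484, 0.384, -0.786], [-0.607, -0.794, -0.014]]
force: [0.2, 0.7, 0.7]
opening: 0.005
```

Run:
```python
from h import *
arc(.594,.182,.11,10,.105,[93,96,99,101,103])
```

```text
corner [0.598  0.1867 0.2136] along 0.0048 z 0.2136 force [0.2 0.7 0.7]
93 [-0.02, -0.01, 0.0]
96 [-0.06, 0.03, 0.04]
99 [-0.1, 0.08, 0.07]
101 [-0.13, 0.11, 0.09]
103 [-0.16, 0.14, 0.11]
```

Then retreat backward and up along the tool axis after the final push.

arm_command(
  translation=[
    [-0.03,0.01,0.02],
    [-0.06,0.03,0.04],
    [-0.1,0.08,0.07],
    [-0.13,0.11,0.09],
    [-0.13,0.11,0.09],
  ],
  rotation=[
    [0,0,0],
    [0,0,0],
    [0,0,0],
    [0,0,0],
    [0,0,0],
  ],
  grip=[1,1,1,1,1],
)

```text
time_s: 15.45
position: [0.5877, 0.1881, 0.2248]
tcp_rot: [[-0.63, 0.472, 0.617], [-0.484, 0.383, -0.787], [-0.608, -0.794, -0.013]]
force: [0.2, 0.3, -0.0]
opening: 0.008
```

arm_command(
  translation=[
    [0,-0.3,0],
    [0,-0.7,0],
    [0,-1,0],
    [0,-1,0],
  ],
  rotation=[
    [0,0,0],
    [0,0,0],
    [0,0,0],
    [0,0,0],
  ],
  grip=[1,1,1,1],
)

```text
time_s: 15.85
position: [0.5494, 0.1567, 0.2908]
tcp_rot: [[-0.628, 0.475, 0.617], [-0.484, 0.383, -0.787], [-0.61, -0.793, -0.01]]
force: [0.2, 0.2, 0.5]
opening: 0.006
```

arm_command(
  translation=[
    [0,-0.2,0.4],
    [0,-0.2,0.9],
    [0,-0.2,0.9],
    [0,-0.2,0.9],
  ],
  rotation=[
    [0,0,0],
    [0,0,0],
    [0,0,0],
    [0,0,0],
  ],
  grip=[1,1,1,1],
)

```text
time_s: 16.25
position: [0.5866, 0.0942, 0.2991]
tcp_rot: [[-0.631, 0.47, 0.617], [-0.483, 0.384, -0.787], [-0.607, -0.795, -0.015]]
force: [-0.8, 0.7, -1.8]
opening: 0.006
```

Run:
```python
from h import *
a=cap('scene')['image'];c=cap('top');b=c['image']
cv2.imwrite('pics/f9.png',np.hstack([cv2.resize(a[80:320,130:430],None,fx=1.3,fy=1.3),cv2.resize(b[110:350,130:430],None,fx=1.3,fy=1.3)]))
for k,z in dict(chest=0,caddy=0,salt=0,pepper=0,biscuits=0,cup=0,saucer=0,spoon=0,herb_bottle=0,spice_jar=0).items():
    for q in models.spot_point('top',k)[:1]: print(k,round(q['conf'],2),onz(c,np.array(q['point'])*[560,420],z).round(3))
```

```text
caddy 0.89 [0.535 0.166 0.   ]
salt 0.48 [ 0.585 -0.174  0.   ]
biscuits 0.79 [0.487 0.326 0.   ]
cup 0.72 [0.388 0.252 0.   ]
saucer 0.74 [0.625 0.204 0.   ]
herb_bottle 0.62 [0.73  0.148 0.   ]
spice_jar 0.65 [0.743 0.074 0.   ]
```

View pics/f9.png

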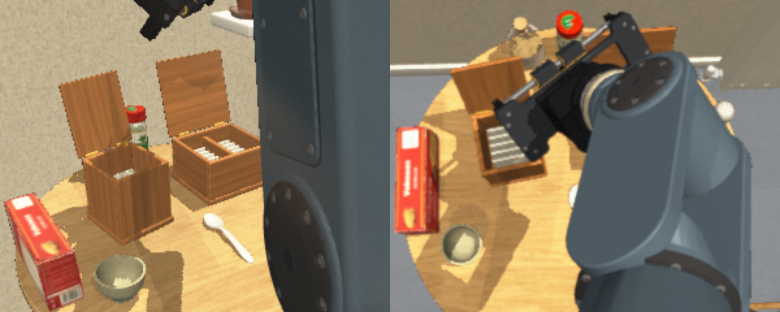

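Both lids lean back fully open in the scene view, and the boxes stand in place. I'll lift a little, settle and hand in.

arm_command(
  translation=[
    [-0.2,-0.3,0],
    [-0.4,-0.5,0],
    [-0.4,-0.5,0],
    [-0.4,-0.5,0],
    [-0.4,-0.5,0],
  ],
  rotation=[
    [0,0,0],
    [0,0,0],
    [0,0,0],
    [0,0,0],
    [0,0,0],
  ],
  grip=[1,1,1,1,1],
)

```text
time_s: 17.35
position: [0.5868, 0.095, 0.35]
tcp_rot: [[-0.631, 0.469, 0.618], [-0.484, 0.384, -0.786], [-0.606, -0.795, -0.015]]
force: [-0.9, 0.6, -0.6]
opening: 0.006
```

Run:
```python
from h import *
s=bot.read_state(); print(np.round(s['force'],1),np.round(s['qvel'],1),s['time_s'])
print(bot.hand_in())
```

```text
[-0.9  0.6 -0.6] [-0.   0.5  0.2  0.1  0.   0.2] 17.35
the job is handed in; nothing more can be done
None
```

I opened both lids with closed fingertips, first the chest and then the caddy. I pushed each one up under its lip and past upright, then backed the arm off and handed in at about 17 s of the 61 s. The hand-in gives no verdict.

- **Lids:** In the last scene picture both lean back past upright. I judged this by eye and did not measure the lid angles.
- **Boxes:** Both stand in place in that picture. The point network put the caddy's base about 13 mm from its first estimate, though the open lid and the gripper partly changed its view. It did not find the chest in the last top view, because the arm was in the way.
- **Forces:** Wrist force readings stayed at 2 N or less on every axis at the end of each move.
- **Other things:** The salt, biscuits, cup, herb bottle and spice jar were found within about 13 mm of where they started. The last scene picture shows the spoon apparently undisturbed.
- **Checks that failed or disagreed:** The network's last saucer reading landed inside the caddy, which I take as a false detection. The arm hid the real saucer and the pepper, and I did not re-check either of them.

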